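Free the lay gauge and set it to the book

ROBOT

A 6-joint arm with a two-finger parallel gripper is mounted at the origin on the work surface. World frame = base frame: x ahead of the robot, y to its left, z up, the work surface at z = 0. Lengths are in m, angles in degrees, forces in N, time in s.
With the tool pointing down it reaches from about 0.4 to 0.825 m from the base axis. Payload 7 kg.
Tool frame: the origin (TCP) lies between the finger pads; the fingertips stand robot.tip_reach ahead of it and the grasp point (between the pads) lies 2 mm behind it (robot.tip_reach is the distance from the TCP to the fingertips, in m); z points along the fingers, y is the direction in which the jaws open and shut (so a half turn about z gives the same grasp; the last joint's range is limited). The gripper opens to 85 mm and grips with 20 to 120 N. Pads are 22 mm wide; open, the fingers measure 114 mm over their backs; the gripper's body (76 mm by 85 mm) begins 54 mm behind the grasp point. The pads swing forward as they close: fully open they stand 13 mm farther back than shut.
Start: joints at [-60.098, 20.546, 0.682, 0, -70.136, -16.507], TCP at [0.156, -0.657, 0.248] pointing down, gripper open.
Joint ranges: [-176.03, 176.03], [-82.01, 121.73], [-58.28, 71.71], [-173.87, 95.51], [-174.79, -0.11], [-173.66, 173.66]. Speed limits (degrees/s): [136.94, 136.94, 172.46, 180, 180, 180].

INTERFACE

Orientations are given as [roll, pitch, yaw] about the fixed x, y, z axes, in that order (R = Rz(yaw) Ry(pitch) Rx(roll)).
In Python, from workcell import robot gives the robot as it stands. The module is installed in compiled form; this text tells all that it offers.
- The arm moves only by the shell command python3 -m creep 'ROWS' [FORCE]. ROWS is text: rows parted by semicolons, each of 7 numbers parted by spaces: the shift along the tool's x, y, z in cm, then the turn, a rotation vector about the tool's x, y, z in degrees, then the closure, from 0 (fully open) to 1 (shut). A call has exactly 8 rows; each row shifts and turns the commanded pose from where the row before left it, along the tool's axes as they then stand; what a row does not reach is not made up. A row lasts 1/10 s, in which the tool goes at most 50 mm and 8.59 degrees, less where a joint would pass 70% of its speed; a pose out of reach is approached as far as the arm can. A call is refused whole if a number of a shift passes 5 or a number of a turn 8.59, either way. A call with a gripper value outside its range is refused whole. The fingers move at their own pace and stop on an object; FORCE is the grip in N (left out, the last holds). Time passes only in rows, so rows that do not move let the fingers close, or fill a call up. It gives the time, the measured TCP pose, the force and the opening at its end, in the units of the state.
- robot.observe(): the state, without advancing time (a new reading comes with each control period).
- robot.read_camera(name): name is "scene" or "top"; returns the picture (384x512x3 uint8, blue, green, red); there is no depth.
- robot.calibration(name): a dict with "intrinsics" (3x3 intrinsics, pixels), "R" (3x3) and "t" (3): a world point X has camera coordinates R X + t. Camera axes: x right, y down, z forward; pixel columns grow to the right and rows downward; lengths in m; the calibration is good to about 2 mm. A picture is of the moment at which its call begins. calibration takes no time and is no camera call.
- robot.finish_job(): hands the job in, once; it reports no verdict.
The state is a dict: "clock": time; "q": joint angles; "joint_velocities": joint speeds; "tau": joint torques, N m; "position": TCP position; "eef_rot": TCP orientation; "ft_force": force on the tool from outside, world axes, zero at the start; "moment": the same for the moment, N m; "gripper_width": finger opening in m.
Only numpy, scipy, OpenCV 4.12 (cv2) and the standard library are available. Lean on these libraries where they do the work, as an engineer would, in place of code of your own. Each camera call takes 0.05 s, during which the arm holds its last target. There are 200 camera calls.

TASK

Pull the black knob of the lay gauge's captive screw up against its spring until you feel its thread stop it, then, keeping it up there, turn it anticlockwise and let the thread carry it fully out, so that it stays out on its own; do not wrench it against its thread. Only then slide the freed gauge along the bed until its blade just touches the book, without shoving the book, and let go. Leave everything else where it is.

Things in the scene. Friction and masses are not known exactly. Their poses are not given: they have to be found in the camera images.
- bed: Green steel bed of a book-stamping jig, 240 (x) x 400 (y) x 28 high, fixed to the bench; place and yaw differ from run to run. Origin: centre of its underside. Its y axis runs along the gauge's slide, from the gauge towards the book; z up.
- gauge: Lay gauge, slides on the bed along the bed's +y only (about 3 N drag), up to 110 mm from its parked place. Steel block 70 (x) x 64 (y) x 40 high, a boss (23 diameter, 12 high) on top, and an aluminium blade 150 (x) x 5 (y) x 36 high. Axes parallel to the bed's. Origin: on the knob's axis, on the bed's top surface.
- lock_hole (a point): Hole in the bed's top, 120 mm to -y of the bed's middle. The gauge starts parked over it (within 2 mm), locked by the screw's tip, which stands about 10 mm deep in it.
- screw: Captive screw: round fluted black knob, 32 diameter to grip (34 over its flutes), 26 high, axis upright, white mark on top, red shank below that shows once it is out. Origin: knob's centre, at rest 67 above the bed's top (knob's underside 14 above the gauge's block, 2 above the boss). A spring pulls it down: about 4 N at rest, 0.3 N more per mm. The thread must never be loaded above 20 N.
- knob_top (a point): Centre of the knob's top face, 13 above its centre. Pulled straight up, the knob travels freely until the thread meets a firm stop, 7 to 17 mm above rest: it differs from run to run and can only be felt. Between this stop and 2 mm below it, turning anticlockwise enters the thread; lower down the turn is blocked at about 0.3 rad.
- boss_top (a point): Centre of the boss's top on the gauge, 52 above the bed; inside is the thread. With the spindle turned past 0.55 rad the thread lifts the screw 3 mm per rad, up to 2.35 rad; then it runs level. Axial play 2 mm throughout. Thread and friction hold the screw wherever it is let go between 0.7 and 2.7 rad.
- spindle (a joint): Turn of the captive screw in rad, anticlockwise seen from above; the screw is at -0.15 to 0.15 at the start and fully out from 2.4 to its end stop at 2.7. About 0.06 N m of friction.
- blade_face (a point): Middle of the blade's front face (the side towards the book), 45 ahead (+y) of the knob's axis, 18.5 above the bed's top.
- book: Blue cloth-bound book of 1.4 kg lying flat on the bed, 210 (x) x 150 (y) x 42 thick, square to the bed. Origin: centre of its underside.
- book_edge (a point): Middle of the book's side that faces the blade, at the blade_face's height; 35 to 80 mm ahead of the blade at the start.
- foil_roll: Bystander: brass-coloured roll of foil standing on the bench beside the bed's -y end, 52 diameter, 50 high. Origin: centre of its underside.
- finishing_tool: Bystander: brass finishing tool with a wooden handle, lying on the bench beside the bed's +y end, 124 long, 60 wide. Origin: on the bench under its middle.
- paste_jar: Bystander: closed jar standing on the bench beyond the bed, 60 diameter, 70 high. Origin: centre of its underside.

How it is judged:
By the outcome, as a careful person would: the job done as asked, in the order asked, and still so for the second after the job is handed in, with the robot touching nothing.
It also fails if it takes over 72 s, if anything falls off the work surface, if the arm or the gripper's body presses on something with over 40 N, if the wrist force passes 120 N, or if a joint passes its speed limit or range.

## Working session

There is one attempt and no reset: what is moved stays moved. The work goes in short steps, Python scripts to look and compute and a shell command to move; the robot and the scene stay as the last step left them, time stands still between calls to the robot, and variables do not carry over. Pictures are saved under pics/ and viewed, about 8 in all and at most 12, crops included, and the job is handed in when it is done.

```bash
mkdir -p pics; ls; python3 - <<'E'
from workcell import robot
import cv2
for n in("scene","top"):
    cv2.imwrite(f"pics/{n}0.png",robot.read_camera(n)); c=robot.calibration(n); print(n,c)
print(robot.observe(),robot.tip_reach)
E
```

```text
pics
scene {'intrinsics': array([[397.02732507,   0.        , 255.69077564],
       [  0.        , 397.02732507, 195.57275212],
       [  0.        ,   0.        ,   1.        ]]), 'R': array([[ 0.60681163,  0.79484515, -0.00091234],
       [ 0.42153372, -0.32278577, -0.84741883],
       [-0.67386123,  0.51383902, -0.53092419]]), 't': array([-0.43145596, -0.14551358,  1.35706115])}
top {'intrinsics': array([[484.00334931,   0.        , 249.80036434],
       [  0.        , 484.00334931, 195.20891553],
       [  0.        ,   0.        ,   1.        ]]), 'R': array([[ 0.01665888, -0.99984265,  0.00609513],
       [-0.99275662, -0.01726562, -0.1188957 ],
       [ 0.11898223, -0.00407031, -0.99288804]]), 't': array([0.08342183, 0.60941717, 1.34790675])}
{'clock': 0.1, 'q': array([-6.00980276e+01,  2.05900758e+01,  6.39243940e-01, -1.84708290e-02,
       -7.01365665e+01, -1.65071722e+01]), 'joint_velocities': array([-0.06214055, -0.15552263,  0.1106894 ,  0.1194188 , -0.02737622,
       -0.08773322]), 'tau': array([-1.72667773e-03, -5.84765553e+01,  2.94112247e+01,  6.95466042e+00,
       -3.14342346e-03, -7.93439852e-06]), 'position': array([ 0.15625895, -0.65624498,  0.24742575]), 'eef_rot': array([ 1.79911270e+02, -8.18651914e-03, -1.66611483e+02]), 'ft_force': array([-0.78314513,  0.40252885,  0.06161568]), 'moment': array([ 0.00041298, -0.01160137,  0.01580513]), 'gripper_width': 0.08526004200111147} 0.017
```

View pics/scene0.png

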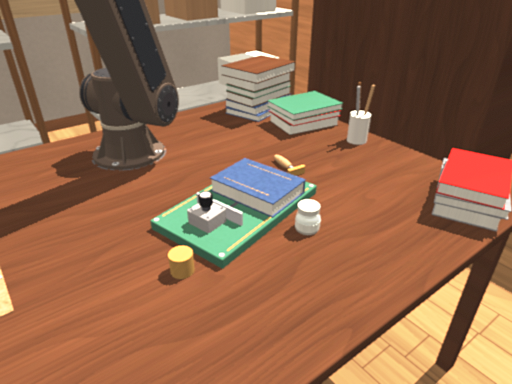

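View pics/top0.png

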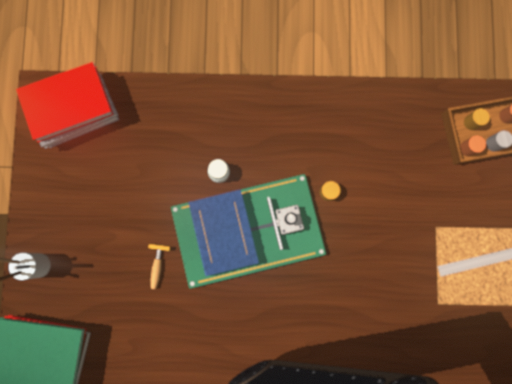

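The scene view shows the knob near (205,200) on the block, with the blade towards the book. The top view shows the knob near (291,218), the blade at about (275,222) and the book's near edge at about x=248. Next I'll enlarge both.

```bash
python3 - <<'E'
import cv2,numpy as np
a=cv2.imread("pics/scene0.png")[150:260,145:325]; b=cv2.imread("pics/top0.png")[165:295,160:340]
f=lambda i:cv2.resize(i,None,fx=4.4,fy=4.4,interpolation=cv2.INTER_CUBIC)
cv2.imwrite("pics/c1.png",f(a));cv2.imwrite("pics/c2.png",f(b))
E
```

```text
(no output)
```

View pics/c1.png

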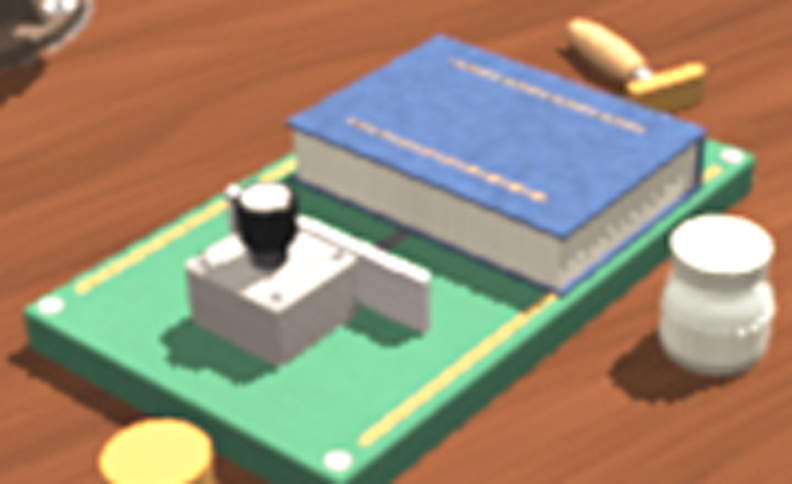

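View pics/c2.png

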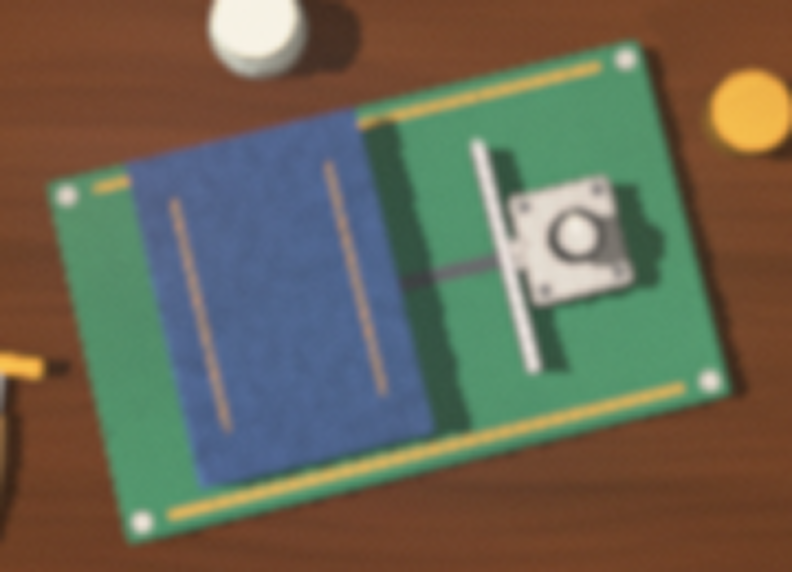

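Crop 1: the knob's top is at about (267,198) and the bed's screws are at (50,305), (338,460) and (733,156). Crop 2: the knob's top is at about (576,236), the blade runs (478,140)–(535,373), the book's near top edge runs (355,112)–(433,432), and the bed's corner screws are at (66,195), (626,60), (709,381) and (141,522).

```bash
cat > h.py <<'E'
import numpy as np,cv2
from workcell import robot
C={n:robot.calibration(n) for n in("scene","top")}
O={"scene":(145,150),"top":(160,165)}
def px(n,p): return (np.array(p,float)+.5)/4.4-.5+O[n]
def P(n): c=C[n]; return c["intrinsics"]@np.c_[c["R"],c["t"]]
def ray(n,uv,z):
    c=C[n]; d=c["R"].T@np.linalg.inv(c["intrinsics"])@np.r_[uv,1]; o=-c["R"].T@c["t"]
    return o+d*(z-o[2])/d[2]
def tri(a,b):
    X=cv2.triangulatePoints(P("scene"),P("top"),a.reshape(2,1),b.reshape(2,1))[:,0]; return X[:3]/X[3]
E
python3 - <<'E'
from h import *
np.set_printoptions(precision=4,suppress=True)
T=lambda s,t,n:print(n,tri(px("scene",s),px("top",t)))
T((267,198),(576,236),"knobtop");T((338,460),(626,60),"scrA");T((733,156),(66,195),"scrB");T((50,305),(709,381),"scrC")
T((290,123),(433,432),"bookN1");T((560,235),(355,112),"bookN2");T((430,275),(478,140),"blade")
R=lambda t,z:ray("top",px("top",t),z)
S=[R(t,.028) for t in((66,195),(626,60),(709,381),(141,522))]; print(np.array(S))
c=np.mean(S,0); y=S[0]-S[1]+S[3]-S[2]; yaw=np.degrees(np.arctan2(y[1],y[0]))-90; print("bed c",c,"yaw",yaw)
x2=S[1]-S[2]+S[0]-S[3]; print("yaw x", np.degrees(np.arctan2(x2[1],x2[0])))
a=np.radians(yaw);Y=np.array([-np.sin(a),np.cos(a)]);X=np.array([Y[1],-Y[0]])
print("hole",c[:2]-.12*Y)
for n,t,z in(("knob",(576,236),.108),("blade",(506,256),.065),("book1",(355,112),.07),("book2",(433,432),.07),("boss",(576,236),.108)):
    d=R(t,z)[:2]; print(n,d,"bed xy",(d-c[:2])@X,(d-c[:2])@Y)
for n,t,z in(("knob",(267,198),.108),("book1",(560,235),.07),("book2",(290,123),.07)):
    d=ray("scene",px("scene",t),z)[:2]; print("scene",n,d,(d-c[:2])@X,(d-c[:2])@Y)
E
```

```text
knobtop [ 0.5389 -0.0169  0.1054]
scrA [ 0.661  -0.056   0.0272]
scrB [0.5655 0.3084 0.0271]
scrC [ 0.452  -0.111   0.0273]
bookN1 [0.4178 0.0688 0.0674]
bookN2 [0.618  0.1207 0.0683]
blade [0.6021 0.0426 0.0654]
[[ 0.5656  0.3084  0.028 ]
 [ 0.6609 -0.056   0.028 ]
 [ 0.4523 -0.1104  0.028 ]
 [ 0.3566  0.2531  0.028 ]]
bed c [0.5088 0.0988 0.028 ] yaw 14.698722740993091
yaw x 14.717145389702324
hole [ 0.5393 -0.0173]
knob [ 0.5387 -0.0167] bed xy -0.00047171460808399297 -0.11931905479594807
blade [0.5284 0.0236] bed xy -0.0001657388442637083 -0.07768923005504196
book1 [0.6178 0.1207] bed xy 0.11099785547121944 -0.006477259708556582
book2 [0.4175 0.0683] bed xy -0.09606779801769534 -0.006375612013339905
boss [ 0.5387 -0.0167] bed xy -0.00047171460808399297 -0.11931905479594807
scene knob [ 0.5426 -0.0189] 0.002759844959031877 -0.12239228794238488
scene book1 [0.62  0.119] 0.11262462551851578 -0.008620404501099972
scene book2 [0.4224 0.0673] -0.09161716260250803 -0.008517583052050479
```

Both views agree: the knob is at (0.539, -0.017) with its top at about z 0.106, the bed's yaw is 14.7° and the blade-to-book gap is about 68 mm. I'll move above the knob.

```bash
cat >> h.py <<'E'
from scipy.spatial.transform import Rotation as Ro
def rel(target):
    s=robot.observe(); R=Ro.from_euler("xyz",s["eef_rot"],degrees=True)
    print("tool shift cm",np.round(R.inv().apply(np.array(target)-s["position"])*100,3),"pos",np.round(s["position"],4),"rot",np.round(s["eef_rot"],2),"F",np.round(s["ft_force"],2),"M",np.round(s["moment"],3),"t",s["clock"],"w",round(s["gripper_width"],4),"q6",round(s["q"][5],1))
E
R='-2.17 2.22 0 0 0 0 0'
python3 -m creep '-2.17 2.22 0 0 0 0 0; -2.17 2.22 0 0 0 0 0; -2.17 2.22 0 0 0 0 0; -2.17 2.22 0 0 0 0 0; -2.17 2.22 0 0 0 0 0; -2.17 2.22 0 0 0 0 0; -2.17 2.22 0 0 0 0 0; -2.17 2.22 0 0 0 0 0'
python3 -m creep '-2.17 2.22 0 0 0 0 0; -2.17 2.22 0 0 0 0 0; -2.17 2.22 0 0 0 0 0; -2.17 2.22 0 0 0 0 0; -2.17 2.22 0 0 0 0 0; -2.17 2.22 0 0 0 0 0; -2.17 2.22 0 0 0 0 0; -2.17 2.22 0 0 0 0 0'
python3 -m creep '-2.17 2.22 0 0 0 0 0; -2.17 2.22 0 0 0 0 0; -2.17 2.22 0 0 0 0 0; -2.17 2.22 0 0 0 0 0; -2.17 2.22 0 0 0 0 0; -2.17 2.22 0 0 0 0 0; -1.5 1.6 0 0 0 0 0; 0 0 0 0 0 0 0'
python3 -c "from h import *; rel([.539,-.017,.17]); rel([.539,-.017,.093])"
```

```text
clock: 0.9
position: [0.2844, -0.4423, 0.248]
eef_rot: [180.0, -0.0, -166.6]
ft_force: [-0.3, -0.3, -0.6]
gripper_width: 0.0856
clock: 1.7
position: [0.4121, -0.2294, 0.2482]
eef_rot: [180.0, -0.0, -166.6]
ft_force: [0.5, -0.2, -0.1]
gripper_width: 0.0852
clock: 2.5
position: [0.5195, -0.05, 0.2477]
eef_rot: [180.0, -0.0, -166.5]
ft_force: [-0.3, 0.5, -0.3]
gripper_width: 0.0857
tool shift cm [-2.676  2.748  7.773] pos [ 0.5195 -0.05    0.2477] rot [ 1.7999e+02 -4.0000e-02 -1.6648e+02] F [-0.29  0.54 -0.27] M [-0.105 -0.021  0.031] t 2.5 w 0.0857 q6 -92.5
tool shift cm [-2.681  2.748 15.473] pos [ 0.5195 -0.05    0.2477] rot [ 1.7999e+02 -4.0000e-02 -1.6648e+02] F [-0.29  0.54 -0.27] M [-0.105 -0.021  0.031] t 2.5 w 0.0857 q6 -92.5
```

```bash

python3 -m creep '-0.67 0.69 1 0 0 0 0; -0.67 0.69 1 0 0 0 0; -0.67 0.69 1 0 0 0 0; -0.67 0.68 1 0 0 0 0; 0 0 1.5 0 0 0 0; 0 0 1.5 0 0 0 0; 0 0 1 0 0 0 0; 0 0 0 0 0 0 0'
python3 - <<'E'
from h import *
rel([.539,-.017,.093])
f=lambda n,x,y:cv2.resize(robot.read_camera(n)[y:y+90,x:x+120],None,fx=4,fy=4,interpolation=cv2.INTER_CUBIC)
cv2.imwrite("pics/a1.png",np.vstack([f("scene",145,140)]))
E
```

```text
clock: 3.3
position: [0.5373, -0.0191, 0.1664]
eef_rot: [-180.0, -0.2, -166.6]
ft_force: [0.6, -0.3, 0.6]
gripper_width: 0.0854
tool shift cm [-0.236  0.161  7.344] pos [ 0.5373 -0.0191  0.1664] rot [-180.     -0.19 -166.62] F [ 0.59 -0.34  0.59] M [-0.009  0.    -0.016] t 3.3 w 0.0854 q6 -95.5
```

View pics/a1.png

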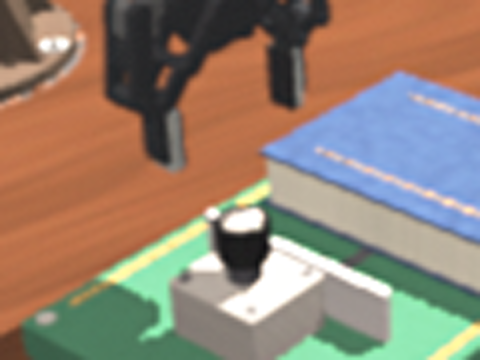

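The jaws straddle the knob (knob at about (242,222), fingertips at about (165,165) and (288,100)). Descending.

```bash

python3 -m creep '0 0 1 0 0 0 0; 0 0 1 0 0 0 0; 0 0 1 0 0 0 0; 0 0 1 0 0 0 0; 0 0 0.5 0 0 0 0; 0 0 0 0 0 0 0; 0 0 0 0 0 0 0; 0 0 0 0 0 0 0'
python3 -c "from h import *; rel([.539,-.017,.094])"
```

```text
clock: 4.15
position: [0.5385, -0.0188, 0.1237]
eef_rot: [-180.0, 0.0, -166.6]
ft_force: [0.6, -1.1, 0.1]
gripper_width: 0.0853
tool shift cm [-0.085  0.167  2.971] pos [ 0.5385 -0.0188  0.1237] rot [-1.800e+02  4.000e-02 -1.666e+02] F [ 0.56 -1.12  0.09] M [-0.034  0.03   0.006] t 4.15 w 0.0853 q6 -95.5
```

```bash

python3 -m creep '-0.08 0.15 0 0 0 0 0; 0 0 1 0 0 0 0; 0 0 1 0 0 0 0; 0 0 0.95 0 0 0 0; 0 0 0 0 0 0 0; 0 0 0 0 0 0 0; 0 0 0 0 0 0 0.4; 0 0 0 0 0 0 0.5' 30
python3 -m creep '0 0 0 0 0 0 0.55; 0 0 0 0 0 0 0.6; 0 0 0 0 0 0 0.7; 0 0 0 0 0 0 0.8; 0 0 0 0 0 0 1; 0 0 0 0 0 0 1; 0 0 0 0 0 0 1; 0 0 0 0 0 0 1' 30
python3 -c "from h import *; rel([.539,-.017,.094])"
```

```text
clock: 4.95
position: [0.5389, -0.0172, 0.0941]
eef_rot: [-180.0, 0.0, -166.6]
ft_force: [0.1, -0.1, 0.6]
gripper_width: 0.0589
clock: 5.75
position: [0.5389, -0.0172, 0.0942]
eef_rot: [-180.0, 0.0, -166.6]
ft_force: [-1.6, -0.1, 5.8]
gripper_width: 0.0312
tool shift cm [-0.019  0.02   0.022] pos [ 0.5389 -0.0172  0.0942] rot [-1.7999e+02  3.0000e-02 -1.6660e+02] F [-1.63 -0.07  5.8 ] M [0.022 0.573 0.044] t 5.75 w 0.0312 q6 -95.6
```

```bash

python3 -m creep '0 0 -0.05 0 0 0 1; 0 0 -0.05 0 0 0 1; 0 0 -0.05 0 0 0 1; 0 0 -0.05 0 0 0 1; 0 0 0 0 0 0 1; 0 0 0 0 0 0 1; 0 0 0 0 0 0 1; 0 0 0 0 0 0 1' 30
python3 -c "from h import *; rel([.539,-.017,.094])"
python3 -m creep '0 0 -0.05 0 0 0 1; 0 0 -0.05 0 0 0 1; 0 0 -0.05 0 0 0 1; 0 0 -0.05 0 0 0 1; 0 0 0 0 0 0 1; 0 0 0 0 0 0 1; 0 0 0 0 0 0 1; 0 0 0 0 0 0 1' 30
python3 -c "from h import *; rel([.539,-.017,.094])"
```

```text
clock: 6.55
position: [0.5386, -0.0172, 0.0957]
eef_rot: [180.0, -0.0, -166.6]
ft_force: [2.1, -0.6, -4.0]
gripper_width: 0.0312
tool shift cm [-0.047  0.014  0.173] pos [ 0.5386 -0.0172  0.0957] rot [ 1.8000e+02 -1.0000e-02 -1.6661e+02] F [ 2.13 -0.61 -3.99] M [-0.024 -0.68   0.025] t 6.55 w 0.0312 q6 -95.6
clock: 7.35
position: [0.5386, -0.0173, 0.0978]
eef_rot: [180.0, -0.0, -166.6]
ft_force: [1.5, 0.5, -5.5]
gripper_width: 0.0312
tool shift cm [-0.047  0.016  0.378] pos [ 0.5386 -0.0173  0.0978] rot [ 1.800e+02 -1.000e-02 -1.666e+02] F [ 1.54  0.49 -5.49] M [ 0.033 -0.595 -0.024] t 7.35 w 0.0312 q6 -95.6
```

```bash
cat > chk.py <<'E'
from h import *; import sys
s=robot.observe(); d=(s["position"][2]-.0946)*1e3; e=-s["ft_force"][2]-4-.3*d
print("lift %.2f Fz %.2f excess %.2f w %.4f M"%(d,s["ft_force"][2],e,s["gripper_width"]),np.round(s["moment"],2),flush=True); sys.exit(e>2.2)
E
python3 -m creep '0 0 -0.05 0 0 0 1; 0 0 -0.05 0 0 0 1; 0 0 -0.05 0 0 0 1; 0 0 -0.05 0 0 0 1; 0 0 -0.05 0 0 0 1; 0 0 -0.05 0 0 0 1; 0 0 0 0 0 0 1; 0 0 0 0 0 0 1' >/dev/null && python3 chk.py &&
python3 -m creep '0 0 -0.01 0 0 0 1; 0 0 -0.01 0 0 0 1; 0 0 -0.01 0 0 0 1; 0 0 -0.01 0 0 0 1; 0 0 -0.01 0 0 0 1; 0 0 0 0 0 0 1; 0 0 0 0 0 0 1; 0 0 0 0 0 0 1' >/dev/null && python3 chk.py &&
python3 -m creep '0 0 -0.01 0 0 0 1; 0 0 -0.01 0 0 0 1; 0 0 -0.01 0 0 0 1; 0 0 -0.01 0 0 0 1; 0 0 -0.01 0 0 0 1; 0 0 0 0 0 0 1; 0 0 0 0 0 0 1; 0 0 0 0 0 0 1' >/dev/null && python3 chk.py &&
python3 -m creep '0 0 -0.01 0 0 0 1; 0 0 -0.01 0 0 0 1; 0 0 -0.01 0 0 0 1; 0 0 -0.01 0 0 0 1; 0 0 -0.01 0 0 0 1; 0 0 0 0 0 0 1; 0 0 0 0 0 0 1; 0 0 0 0 0 0 1' >/dev/null && python3 chk.py &&
python3 -m creep '0 0 -0.01 0 0 0 1; 0 0 -0.01 0 0 0 1; 0 0 -0.01 0 0 0 1; 0 0 -0.01 0 0 0 1; 0 0 -0.01 0 0 0 1; 0 0 0 0 0 0 1; 0 0 0 0 0 0 1; 0 0 0 0 0 0 1' >/dev/null && python3 chk.py &&
python3 -m creep '0 0 -0.01 0 0 0 1; 0 0 -0.01 0 0 0 1; 0 0 -0.01 0 0 0 1; 0 0 -0.01 0 0 0 1; 0 0 -0.01 0 0 0 1; 0 0 0 0 0 0 1; 0 0 0 0 0 0 1; 0 0 0 0 0 0 1' >/dev/null && python3 chk.py
```

```text
lift 6.18 Fz -5.67 excess -0.19 w 0.0309 M [ 0.05 -0.61  0.03]False
```

```bash
sed -i 's/sys.exit(e>2.2)/sys.exit(int(e>2.2))/' chk.py
python3 -m creep '0 0 -0.01 0 0 0 1; 0 0 -0.01 0 0 0 1; 0 0 -0.01 0 0 0 1; 0 0 -0.01 0 0 0 1; 0 0 -0.01 0 0 0 1; 0 0 0 0 0 0 1; 0 0 0 0 0 0 1; 0 0 0 0 0 0 1' >/dev/null && python3 chk.py &&
python3 -m creep '0 0 -0.01 0 0 0 1; 0 0 -0.01 0 0 0 1; 0 0 -0.01 0 0 0 1; 0 0 -0.01 0 0 0 1; 0 0 -0.01 0 0 0 1; 0 0 0 0 0 0 1; 0 0 0 0 0 0 1; 0 0 0 0 0 0 1' >/dev/null && python3 chk.py &&
python3 -m creep '0 0 -0.01 0 0 0 1; 0 0 -0.01 0 0 0 1; 0 0 -0.01 0 0 0 1; 0 0 -0.01 0 0 0 1; 0 0 -0.01 0 0 0 1; 0 0 0 0 0 0 1; 0 0 0 0 0 0 1; 0 0 0 0 0 0 1' >/dev/null && python3 chk.py &&
python3 -m creep '0 0 -0.01 0 0 0 1; 0 0 -0.01 0 0 0 1; 0 0 -0.01 0 0 0 1; 0 0 -0.01 0 0 0 1; 0 0 -0.01 0 0 0 1; 0 0 0 0 0 0 1; 0 0 0 0 0 0 1; 0 0 0 0 0 0 1' >/dev/null && python3 chk.py &&
python3 -m creep '0 0 -0.01 0 0 0 1; 0 0 -0.01 0 0 0 1; 0 0 -0.01 0 0 0 1; 0 0 -0.01 0 0 0 1; 0 0 -0.01 0 0 0 1; 0 0 0 0 0 0 1; 0 0 0 0 0 0 1; 0 0 0 0 0 0 1' >/dev/null && python3 chk.py &&
python3 -m creep '0 0 -0.01 0 0 0 1; 0 0 -0.01 0 0 0 1; 0 0 -0.01 0 0 0 1; 0 0 -0.01 0 0 0 1; 0 0 -0.01 0 0 0 1; 0 0 0 0 0 0 1; 0 0 0 0 0 0 1; 0 0 0 0 0 0 1' >/dev/null && python3 chk.py
```

```text
lift 6.70 Fz -6.68 excess 0.67 w 0.0312 M [ 0.09 -0.46  0.  ]
lift 7.17 Fz -5.81 excess -0.34 w 0.0312 M [ 0.08 -0.46 -0.01]
lift 7.70 Fz -7.56 excess 1.25 w 0.0313 M [ 0.07 -0.41  0.02]
lift 8.17 Fz -5.46 excess -0.99 w 0.0311 M [ 0.15 -0.36  0.  ]
lift 8.69 Fz -7.54 excess 0.93 w 0.0314 M [ 0.14 -0.4   0.  ]
lift 9.19 Fz -7.66 excess 0.91 w 0.0308 M [ 0.13 -0.41  0.03]
```

```bash
python3 -m creep '0 0 -0.01 0 0 0 1; 0 0 -0.01 0 0 0 1; 0 0 -0.01 0 0 0 1; 0 0 -0.01 0 0 0 1; 0 0 -0.01 0 0 0 1; 0 0 0 0 0 0 1; 0 0 0 0 0 0 1; 0 0 0 0 0 0 1' >/dev/null && python3 chk.py &&
python3 -m creep '0 0 -0.01 0 0 0 1; 0 0 -0.01 0 0 0 1; 0 0 -0.01 0 0 0 1; 0 0 -0.01 0 0 0 1; 0 0 -0.01 0 0 0 1; 0 0 0 0 0 0 1; 0 0 0 0 0 0 1; 0 0 0 0 0 0 1' >/dev/null && python3 chk.py &&
python3 -m creep '0 0 -0.01 0 0 0 1; 0 0 -0.01 0 0 0 1; 0 0 -0.01 0 0 0 1; 0 0 -0.01 0 0 0 1; 0 0 -0.01 0 0 0 1; 0 0 0 0 0 0 1; 0 0 0 0 0 0 1; 0 0 0 0 0 0 1' >/dev/null && python3 chk.py &&
python3 -m creep '0 0 -0.01 0 0 0 1; 0 0 -0.01 0 0 0 1; 0 0 -0.01 0 0 0 1; 0 0 -0.01 0 0 0 1; 0 0 -0.01 0 0 0 1; 0 0 0 0 0 0 1; 0 0 0 0 0 0 1; 0 0 0 0 0 0 1' >/dev/null && python3 chk.py &&
python3 -m creep '0 0 -0.01 0 0 0 1; 0 0 -0.01 0 0 0 1; 0 0 -0.01 0 0 0 1; 0 0 -0.01 0 0 0 1; 0 0 -0.01 0 0 0 1; 0 0 0 0 0 0 1; 0 0 0 0 0 0 1; 0 0 0 0 0 0 1' >/dev/null && python3 chk.py &&
python3 -m creep '0 0 -0.01 0 0 0 1; 0 0 -0.01 0 0 0 1; 0 0 -0.01 0 0 0 1; 0 0 -0.01 0 0 0 1; 0 0 -0.01 0 0 0 1; 0 0 0 0 0 0 1; 0 0 0 0 0 0 1; 0 0 0 0 0 0 1' >/dev/null && python3 chk.py
```

```text
lift 9.69 Fz -6.87 excess -0.04 w 0.0311 M [ 0.07 -0.38  0.02]
lift 10.18 Fz -7.20 excess 0.14 w 0.0311 M [ 0.14 -0.41 -0.02]
lift 10.67 Fz -8.39 excess 1.19 w 0.0310 M [ 0.15 -0.34 -0.06]
lift 11.18 Fz -7.61 excess 0.26 w 0.0311 M [ 0.13 -0.31 -0.02]
lift 11.70 Fz -7.74 excess 0.23 w 0.0312 M [ 0.12 -0.37 -0.  ]
lift 12.21 Fz -8.39 excess 0.72 w 0.0310 M [ 0.15 -0.33 -0.05]
```

```bash
python3 -m creep '0 0 -0.01 0 0 0 1; 0 0 -0.01 0 0 0 1; 0 0 -0.01 0 0 0 1; 0 0 -0.01 0 0 0 1; 0 0 -0.01 0 0 0 1; 0 0 0 0 0 0 1; 0 0 0 0 0 0 1; 0 0 0 0 0 0 1' >/dev/null && python3 chk.py &&
python3 -m creep '0 0 -0.01 0 0 0 1; 0 0 -0.01 0 0 0 1; 0 0 -0.01 0 0 0 1; 0 0 -0.01 0 0 0 1; 0 0 -0.01 0 0 0 1; 0 0 0 0 0 0 1; 0 0 0 0 0 0 1; 0 0 0 0 0 0 1' >/dev/null && python3 chk.py &&
python3 -m creep '0 0 -0.01 0 0 0 1; 0 0 -0.01 0 0 0 1; 0 0 -0.01 0 0 0 1; 0 0 -0.01 0 0 0 1; 0 0 -0.01 0 0 0 1; 0 0 0 0 0 0 1; 0 0 0 0 0 0 1; 0 0 0 0 0 0 1' >/dev/null && python3 chk.py &&
python3 -m creep '0 0 -0.01 0 0 0 1; 0 0 -0.01 0 0 0 1; 0 0 -0.01 0 0 0 1; 0 0 -0.01 0 0 0 1; 0 0 -0.01 0 0 0 1; 0 0 0 0 0 0 1; 0 0 0 0 0 0 1; 0 0 0 0 0 0 1' >/dev/null && python3 chk.py &&
python3 -m creep '0 0 -0.01 0 0 0 1; 0 0 -0.01 0 0 0 1; 0 0 -0.01 0 0 0 1; 0 0 -0.01 0 0 0 1; 0 0 -0.01 0 0 0 1; 0 0 0 0 0 0 1; 0 0 0 0 0 0 1; 0 0 0 0 0 0 1' >/dev/null && python3 chk.py &&
python3 -m creep '0 0 -0.01 0 0 0 1; 0 0 -0.01 0 0 0 1; 0 0 -0.01 0 0 0 1; 0 0 -0.01 0 0 0 1; 0 0 -0.01 0 0 0 1; 0 0 0 0 0 0 1; 0 0 0 0 0 0 1; 0 0 0 0 0 0 1' >/dev/null && python3 chk.py
```

```text
lift 12.62 Fz -9.83 excess 2.05 w 0.0313 M [ 0.03 -0.52  0.07]
lift 13.03 Fz -14.18 excess 6.27 w 0.0307 M [ 0.09 -1.03  0.04]
```

The stop was felt at about 12.5 mm of lift, with force rising 4–5 N within 0.4 mm. I'll back off to about 0.8 mm below it and start the turn.

```bash
python3 -m creep '0 0 0.05 0 0 0 1; 0 0 0.05 0 0 0 1; 0 0 0.05 0 0 0 1; 0 0 0 0 0 0 1; 0 0 0 0 0 0 1; 0 0 0 0 0 0 1; 0 0 0 0 0 0 1; 0 0 0 0 0 0 1'; python3 chk.py
python3 -m creep '0 0 0 0 0 -2 1; 0 0 0 0 0 -3 1; 0 0 0 0 0 -3 1; 0 0 0 0 0 -3 1; 0 0 0 0 0 -3 1; 0 0 0 0 0 -2 1; 0 0 0 0 0 0 1; 0 0 0 0 0 0 1'; python3 chk.py
```

```text
clock: 20.15
position: [0.5387, -0.0173, 0.1064]
eef_rot: [180.0, 0.0, -166.6]
ft_force: [1.1, 1.5, -7.2]
gripper_width: 0.0312
lift 11.81 Fz -7.18 excess -0.37 w 0.0312 M [ 0.17 -0.15 -0.03]
clock: 20.95
position: [0.5387, -0.0175, 0.1064]
eef_rot: [-180.0, -0.0, -150.7]
ft_force: [1.2, -2.5, -6.5]
gripper_width: 0.0311
lift 11.75 Fz -6.54 excess -0.98 w 0.0311 M [-0.76 -0.5   0.05]
```

```bash
python3 -m creep '0 0 0 0 0 -2 1; 0 0 0 0 0 -3 1; 0 0 0 0 0 -3 1; 0 0 0 0 0 -3 1; 0 0 0 0 0 -3 1; 0 0 0 0 0 -2 1; 0 0 0 0 0 0 1; 0 0 0 0 0 0 1'; python3 chk.py; python3 -c "from h import *; rel([.5387,-.0173,.1064])"
```

```text
clock: 21.75
position: [0.5388, -0.0173, 0.1064]
eef_rot: [-180.0, 0.0, -134.7]
ft_force: [2.3, -2.1, -7.2]
gripper_width: 0.0315
lift 11.79 Fz -7.24 excess -0.30 w 0.0315 M [-0.74 -0.68  0.08]
tool shift cm [ 0.008  0.012 -0.001] pos [ 0.5388 -0.0173  0.1064] rot [-1.7998e+02  1.0000e-02 -1.3469e+02] F [ 2.3  -2.1  -7.24] M [-0.742 -0.676  0.079] t 21.75 w 0.0315 q6 -63.7
```

```bash
python3 -m creep '0 0 -0.02 0 0 -4 1; 0 0 -0.025 0 0 -5 1; 0 0 -0.025 0 0 -5 1; 0 0 -0.025 0 0 -5 1; 0 0 -0.025 0 0 -5 1; 0 0 -0.02 0 0 -4 1; 0 0 0 0 0 0 1; 0 0 0 0 0 0 1'; python3 -c "from h import *; rel([.5387,-.0173,.1064])"
```

```text
clock: 22.55
position: [0.5392, -0.0171, 0.1079]
eef_rot: [-179.9, 0.0, -106.7]
ft_force: [4.0, -2.3, -8.6]
gripper_width: 0.0309
tool shift cm [0.03  0.042 0.151] pos [ 0.5392 -0.0171  0.1079] rot [-1.7994e+02  3.0000e-02 -1.0675e+02] F [ 4.   -2.26 -8.6 ] M [-0.652 -1.354  0.051] t 22.55 w 0.0309 q6 -35.8
```

```bash
python3 -m creep '0 -0.01 -0.02 0 0 -4 1; 0 -0.01 -0.025 0 0 -5 1; 0.01 -0.01 -0.025 0 0 -5 1; 0.01 -0.01 -0.025 0 0 -5 1; 0 -0.01 -0.025 0 0 -5 1; 0 0 -0.02 0 0 -4 1; 0 0 0 0 0 0 1; 0 0 0 0 0 0 1'; python3 -c "from h import *; rel([.5387,-.0173,.1064])"
```

```text
clock: 23.35
position: [0.5398, -0.0172, 0.1093]
eef_rot: [-179.9, 0.0, -78.8]
ft_force: [4.7, -0.6, -9.7]
gripper_width: 0.0308
tool shift cm [-0.017  0.113  0.293] pos [ 0.5398 -0.0172  0.1093] rot [-179.92    0.    -78.78] F [ 4.71 -0.58 -9.67] M [-0.181 -1.967  0.014] t 23.35 w 0.0308 q6 -7.8
```

```bash
python3 -m creep '0 -0.01 -0.02 0 0 -4 1; 0.01 -0.01 -0.02 0 0 -5 1; 0.01 -0.01 -0.02 0 0 -5 1; 0.01 -0.01 -0.025 0 0 -5 1; 0 -0.01 -0.025 0 0 -5 1; 0 -0.01 -0.02 0 0 -4 1; 0 0 0 0 0 0 1; 0 0 0 0 0 0 1'; python3 -c "from h import *; rel([.5387,-.0173,.1064])"
```

```text
clock: 24.15
position: [0.5406, -0.017, 0.1106]
eef_rot: [-179.9, -0.0, -50.8]
ft_force: [5.2, 0.5, -8.7]
gripper_width: 0.031
tool shift cm [-0.1    0.166  0.423] pos [ 0.5406 -0.017   0.1106] rot [-1.799e+02 -3.000e-02 -5.078e+01] F [ 5.18  0.55 -8.73] M [ 0.211 -1.908  0.073] t 24.15 w 0.031 q6 20.3
```

```bash
python3 -m creep '0.01 -0.01 -0.02 0 0 -4 1; 0.01 -0.01 -0.025 0 0 -5 1; 0.01 -0.01 -0.025 0 0 -5 1; 0.01 -0.01 -0.025 0 0 -5 1; 0.01 0 -0.01 0 0 -5 1; 0 0 0 0 0 -4 1; 0 0 0 0 0 0 1; 0 0 0 0 0 0 1'; python3 -c "from h import *; rel([.5387,-.0173,.1064])"
```

```text
clock: 24.95
position: [0.5412, -0.0167, 0.1116]
eef_rot: [-179.9, -0.1, -22.8]
ft_force: [4.7, 3.1, -9.2]
gripper_width: 0.0313
tool shift cm [-0.208  0.154  0.518] pos [ 0.5412 -0.0167  0.1116] rot [-1.799e+02 -6.000e-02 -2.278e+01] F [ 4.67  3.05 -9.22] M [ 1.14  -1.714  0.045] t 24.95 w 0.0313 q6 48.3
```

```bash
python3 -m creep '0.01 -0.02 0 0 0 0 1; 0.01 -0.02 0 0 0 0 1; 0 0 0 0 0 -1 1; 0 0 0 0 0 -1 1; 0 0 0 0 0 -1 1; 0 0 0 0 0 0 1; 0 0 0 0 0 0 1; 0 0 0 0 0 0 1'>/dev/null; python3 -c "from h import *; rel([.5387,-.0173,.1064])"
python3 -m creep '0 0 0 0 0 -1 1; 0 0 0 0 0 -1 1; 0 0 0 0 0 0 1; 0 0 0 0 0 0 1; 0 0 0 0 0 0 1; 0 0 0 0 0 0 1; 0 0 0 0 0 0 1; 0 0 0 0 0 0 1'>/dev/null; python3 -c "from h import *; rel([.5387,-.0173,.1064])"
```

```text
tool shift cm [-0.221  0.153  0.515] pos [ 0.5413 -0.0166  0.1116] rot [-1.7992e+02 -5.0000e-02 -1.9730e+01] F [  4.07   3.21 -10.49] M [ 1.193 -1.68  -0.012] t 25.75 w 0.0316 q6 51.3
tool shift cm [-0.225  0.148  0.513] pos [ 0.5413 -0.0166  0.1115] rot [-1.7992e+02 -5.0000e-02 -1.7730e+01] F [ 3.82  4.36 -9.58] M [ 1.228 -1.679 -0.012] t 26.55 w 0.031 q6 53.3
```

```bash
python3 -m creep '0 0 0 0 0 -1 1; 0 0 0 0 0 -1 1; 0 0 0 0 0 0 1; 0 0 0 0 0 0 1; 0 0 0 0 0 0 1; 0 0 0 0 0 0 1; 0 0 0 0 0 0 1; 0 0 0 0 0 0 1'>/dev/null; python3 -c "from h import *
rel([.5387,-.0173,.1064]);import time
for i in range(3): print(robot.observe()['moment'][2])"
```

```text
tool shift cm [-0.232  0.145  0.513] pos [ 0.5413 -0.0165  0.1115] rot [-1.7992e+02 -5.0000e-02 -1.5730e+01] F [ 5.72  2.92 -9.22] M [ 1.279 -1.705  0.048] t 27.35 w 0.0312 q6 55.3
0.0475309719391116
0.0475309719391116
0.0475309719391116
```

```bash
python3 -m creep '0 0 0.025 0 0 0 1; 0 0 0.025 0 0 0 1; 0 0 0.025 0 0 0 1; 0 0 0.025 0 0 0 1; 0 0 0 0 0 0 1; 0 0 0 0 0 0 1; 0 0 0 0 0 0 1; 0 0 0 0 0 0 1'>/dev/null; python3 chk.py
python3 -m creep '0 0 0 0 0 0 0.6; 0 0 0 0 0 0 0.5; 0 0 0 0 0 0 0.45; 0 0 0 0 0 0 0.4; 0 0 0 0 0 0 0.4; 0 0 0 0 0 0 0.4; 0 0 0 0 0 0 0.4; 0 0 0 0 0 0 0.4'
python3 - <<'E'
from h import *
rel([.539,-.017,.1105])
f=lambda n,x,y:cv2.resize(robot.read_camera(n)[y:y+65,x:x+100],None,fx=6,fy=6,interpolation=cv2.INTER_CUBIC)
cv2.imwrite("pics/a2.png",f("scene",165,170))
E
```

```text
lift 15.95 Fz -9.87 excess 1.08 w 0.0308 M [ 1.36 -1.65  0.01]
clock: 28.95
position: [0.5407, -0.0174, 0.1105]
eef_rot: [180.0, 0.0, -15.6]
ft_force: [0.1, 0.0, 0.3]
gripper_width: 0.0509
tool shift cm [-0.176  0.012 -0.004] pos [ 0.5407 -0.0174  0.1105] rot [180.     0.   -15.61] F [0.08 0.01 0.26] M [ 0.026 -0.028  0.003] t 28.95 w 0.0509 q6 55.5
```

View pics/a2.png

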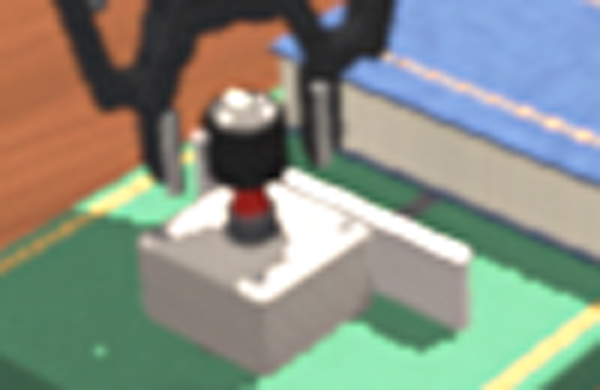

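The knob stays out on its own after release: red shank visible at about (250,200), underside well above the boss, wrist force zero. I'll turn the open jaws to line up with the slide without touching the knob, then push the knob with the rear pad only.

```bash
python3 -m creep '-0.05 0 0 0 0 -7.6 0.4; -0.05 0 0 0 0 -7.6 0.4; -0.05 0 0 0 0 -7.6 0.4; 0 0 0 0 0 -7.5 0.4; 0 0 0 0 0 0 0.4; 0 0 0 0 0 0 0.4; 0 0 0 0 0 0 0.4; 0 0 0 0 0 0 0.4'
cat > p.py <<'E'
from h import *
s=robot.observe(); a=np.radians(14.7); Y=np.array([-np.sin(a),np.cos(a)])
print("along %.2f mm  FY %.2f  F"%((s["position"][:2]-[.539,-.017])@Y*1e3,s["ft_force"][:2]@Y),np.round(s["ft_force"],1),"t",s["clock"],flush=True)
E
python3 p.py; python3 -c "from h import *; rel([.539,-.017,.1105])"
```

```text
clock: 29.8
position: [0.5393, -0.0171, 0.1104]
eef_rot: [180.0, -0.0, 14.6]
ft_force: [-0.8, 0.0, 0.1]
gripper_width: 0.0513
along -0.20 mm  FY 0.25  F [-0.8  0.   0.1] t 29.8
tool shift cm [-0.025 -0.02  -0.005] pos [ 0.5393 -0.0171  0.1104] rot [180.    -0.    14.59] F [-0.78  0.05  0.1 ] M [-0.004 -0.048 -0.013] t 29.8 w 0.0513 q6 85.6
```

```bash
python3 -m creep '0 -0.2 0 0 0 0 0.4; 0 -0.2 0 0 0 0 0.4; 0 -0.2 0 0 0 0 0.4; 0 -0.2 0 0 0 0 0.4; 0 -0.2 0 0 0 0 0.4; 0 -0.2 0 0 0 0 0.4; 0 -0.2 0 0 0 0 0.4; 0 -0.2 0 0 0 0 0.4'>/dev/null; python3 p.py
python3 -m creep '0 -0.3 0 0 0 0 0.4; 0 -0.3 0 0 0 0 0.4; 0 -0.3 0 0 0 0 0.4; 0 -0.3 0 0 0 0 0.4; 0 -0.3 0 0 0 0 0.4; 0 -0.3 0 0 0 0 0.4; 0 -0.3 0 0 0 0 0.4; 0 -0.3 0 0 0 0 0.4'>/dev/null; python3 p.py
python3 -m creep '0 -0.3 0 0 0 0 0.4; 0 -0.3 0 0 0 0 0.4; 0 -0.3 0 0 0 0 0.4; 0 -0.3 0 0 0 0 0.4; 0 -0.3 0 0 0 0 0.4; 0 -0.2 0 0 0 0 0.4; 0 -0.1 0 0 0 0 0.4; 0 0 0 0 0 0 0.4'>/dev/null; python3 p.py
```

```text
along 15.77 mm  FY -2.59  F [ 0.7 -2.5  0.8] t 30.6
along 40.10 mm  FY -2.09  F [ 1.6 -1.8  1.4] t 31.4
along 58.04 mm  FY -1.25  F [-0.  -1.3  0.8] t 32.2
```

```bash
python3 - <<'E'
from h import *
rel([.539,-.017,.1105])
f=lambda n,x,y:cv2.resize(robot.read_camera(n)[y:y+75,x:x+100],None,fx=6,fy=6,interpolation=cv2.INTER_CUBIC)
cv2.imwrite("pics/a3.png",f("scene",175,160))
E
```

```text
tool shift cm [-0.019  5.804 -0.011] pos [0.5245 0.0392 0.1104] rot [-179.99    0.     14.7 ] F [-0.   -1.29  0.82] M [-0.427  0.017 -0.009] t 32.2 w 0.0515 q6 79.1
```

View pics/a3.png

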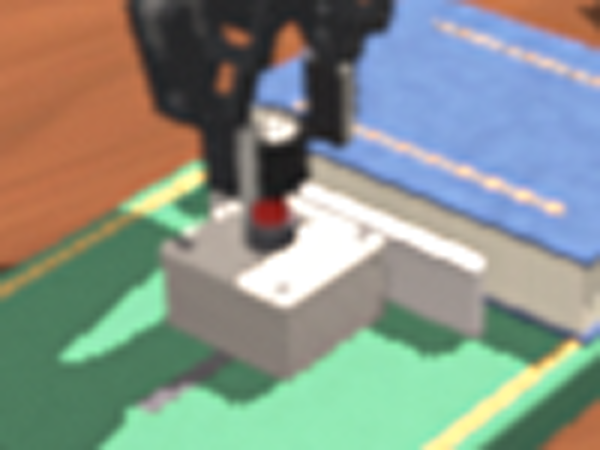

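```bash
sed -i '$a import sys; sys.exit(int(s["ft_force"][:2]@Y<-4.3))' p.py
python3 -m creep '0 -0.2 0 0 0 0 0.4; 0 -0.2 0 0 0 0 0.4; 0 -0.2 0 0 0 0 0.4; 0 -0.2 0 0 0 0 0.4; 0 -0.2 0 0 0 0 0.4; 0 -0.1 0 0 0 0 0.4; 0 -0.1 0 0 0 0 0.4; 0 0 0 0 0 0 0.4'>/dev/null; python3 p.py &&
python3 -m creep '0 -0.01 0 0 0 0 0.4; 0 -0.01 0 0 0 0 0.4; 0 -0.01 0 0 0 0 0.4; 0 -0.01 0 0 0 0 0.4; 0 -0.01 0 0 0 0 0.4; 0 -0.01 0 0 0 0 0.4; 0 -0.01 0 0 0 0 0.4; 0 -0.01 0 0 0 0 0.4'>/dev/null; python3 p.py
python3 - <<'E'
from h import *
i=robot.read_camera("scene")[170:230,205:275]
cv2.imwrite("pics/a4.png",cv2.resize(i,None,fx=9,fy=9,interpolation=cv2.INTER_CUBIC))
E
```

```text
along 70.01 mm  FY -1.66  F [-0.  -1.7  1.3] t 33.05
along 70.60 mm  FY -2.57  F [ 0.1 -2.6  0.3] t 33.85
```

View pics/a4.png

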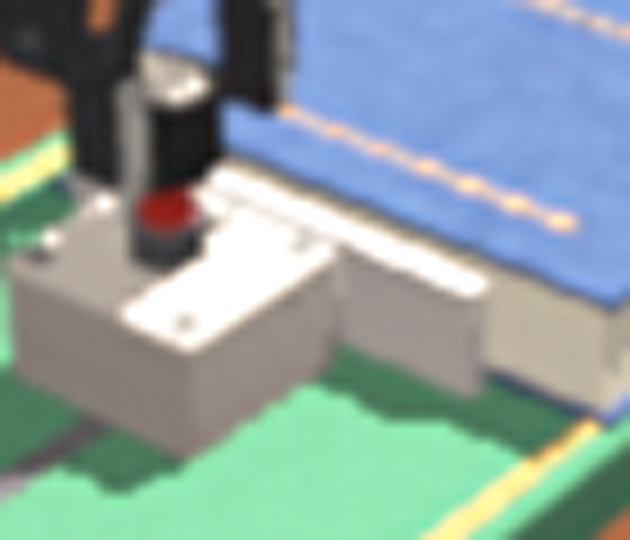

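About 7–9 mm remains (blade end foot at about (483,392), book's bottom edge line at about (500,376)). I'll creep in with a force check after each step.

```bash
python3 -m creep '0 -0.03 0 0 0 0 0.4; 0 -0.03 0 0 0 0 0.4; 0 -0.03 0 0 0 0 0.4; 0 -0.03 0 0 0 0 0.4; 0 -0.03 0 0 0 0 0.4; 0 -0.02 0 0 0 0 0.4; 0 -0.02 0 0 0 0 0.4; 0 -0.01 0 0 0 0 0.4'>/dev/null; python3 p.py &&
python3 -m creep '0 -0.005 0 0 0 0 0.4; 0 -0.005 0 0 0 0 0.4; 0 -0.005 0 0 0 0 0.4; 0 -0.005 0 0 0 0 0.4; 0 -0.005 0 0 0 0 0.4; 0 -0.005 0 0 0 0 0.4; 0 -0.005 0 0 0 0 0.4; 0 -0.005 0 0 0 0 0.4'>/dev/null; python3 p.py &&
python3 -m creep '0 -0.005 0 0 0 0 0.4; 0 -0.005 0 0 0 0 0.4; 0 -0.005 0 0 0 0 0.4; 0 -0.005 0 0 0 0 0.4; 0 -0.005 0 0 0 0 0.4; 0 -0.005 0 0 0 0 0.4; 0 -0.005 0 0 0 0 0.4; 0 -0.005 0 0 0 0 0.4'>/dev/null; python3 p.py &&
python3 -m creep '0 -0.005 0 0 0 0 0.4; 0 -0.005 0 0 0 0 0.4; 0 -0.005 0 0 0 0 0.4; 0 -0.005 0 0 0 0 0.4; 0 -0.005 0 0 0 0 0.4; 0 -0.005 0 0 0 0 0.4; 0 -0.005 0 0 0 0 0.4; 0 -0.005 0 0 0 0 0.4'>/dev/null; python3 p.py &&
python3 -m creep '0 -0.005 0 0 0 0 0.4; 0 -0.005 0 0 0 0 0.4; 0 -0.005 0 0 0 0 0.4; 0 -0.005 0 0 0 0 0.4; 0 -0.005 0 0 0 0 0.4; 0 -0.005 0 0 0 0 0.4; 0 -0.005 0 0 0 0 0.4; 0 -0.005 0 0 0 0 0.4'>/dev/null; python3 p.py
```

```text
along 72.66 mm  FY -2.50  F [ 0.8 -2.4  1.5] t 34.7
along 73.02 mm  FY -2.66  F [-0.  -2.8 -0.4] t 35.5
along 73.45 mm  FY -2.31  F [ 0.4 -2.3  1. ] t 36.3
along 73.83 mm  FY -1.66  F [-0.1 -1.8  1. ] t 37.1
along 74.21 mm  FY -2.22  F [ 0.  -2.3  0.9] t 37.9
```

```bash
python3 -m creep '0 -0.005 0 0 0 0 0.4; 0 -0.005 0 0 0 0 0.4; 0 -0.005 0 0 0 0 0.4; 0 -0.005 0 0 0 0 0.4; 0 -0.005 0 0 0 0 0.4; 0 -0.005 0 0 0 0 0.4; 0 -0.005 0 0 0 0 0.4; 0 -0.005 0 0 0 0 0.4'>/dev/null; python3 p.py &&
python3 -m creep '0 -0.005 0 0 0 0 0.4; 0 -0.005 0 0 0 0 0.4; 0 -0.005 0 0 0 0 0.4; 0 -0.005 0 0 0 0 0.4; 0 -0.005 0 0 0 0 0.4; 0 -0.005 0 0 0 0 0.4; 0 -0.005 0 0 0 0 0.4; 0 -0.005 0 0 0 0 0.4'>/dev/null; python3 p.py &&
python3 -m creep '0 -0.005 0 0 0 0 0.4; 0 -0.005 0 0 0 0 0.4; 0 -0.005 0 0 0 0 0.4; 0 -0.005 0 0 0 0 0.4; 0 -0.005 0 0 0 0 0.4; 0 -0.005 0 0 0 0 0.4; 0 -0.005 0 0 0 0 0.4; 0 -0.005 0 0 0 0 0.4'>/dev/null; python3 p.py &&
python3 -m creep '0 -0.005 0 0 0 0 0.4; 0 -0.005 0 0 0 0 0.4; 0 -0.005 0 0 0 0 0.4; 0 -0.005 0 0 0 0 0.4; 0 -0.005 0 0 0 0 0.4; 0 -0.005 0 0 0 0 0.4; 0 -0.005 0 0 0 0 0.4; 0 -0.005 0 0 0 0 0.4'>/dev/null; python3 p.py &&
python3 -m creep '0 -0.005 0 0 0 0 0.4; 0 -0.005 0 0 0 0 0.4; 0 -0.005 0 0 0 0 0.4; 0 -0.005 0 0 0 0 0.4; 0 -0.005 0 0 0 0 0.4; 0 -0.005 0 0 0 0 0.4; 0 -0.005 0 0 0 0 0.4; 0 -0.005 0 0 0 0 0.4'>/dev/null; python3 p.py
python3 - <<'E'
from h import *
i=robot.read_camera("scene")[170:230,205:275]
cv2.imwrite("pics/a5.png",cv2.resize(i,None,fx=9,fy=9,interpolation=cv2.INTER_CUBIC))
E
```

```text
along 74.63 mm  FY -2.89  F [ 1.2 -2.7  0.8] t 38.7
along 75.02 mm  FY -2.09  F [ 0.4 -2.1 -0.3] t 39.5
along 75.43 mm  FY -3.55  F [ 1.1 -3.4  1.4] t 40.3
along 75.81 mm  FY -3.10  F [ 0.5 -3.1  1.1] t 41.1
along 76.21 mm  FY -2.16  F [ 0.3 -2.2  0.5] t 41.9
```

View pics/a5.png

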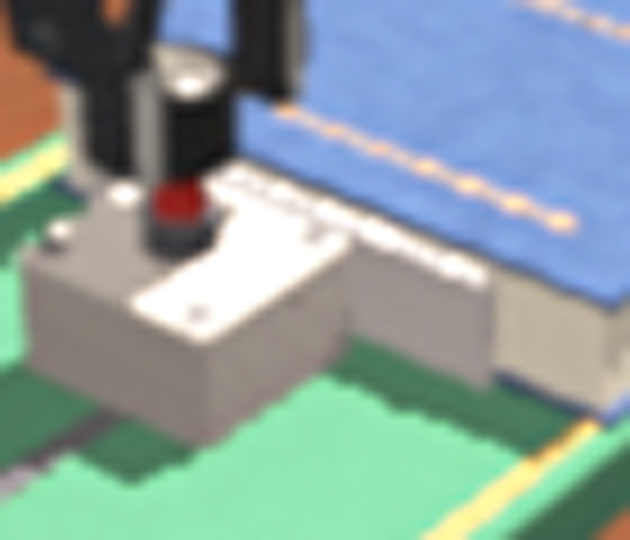

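The book hasn't moved (its stamp end is still at (565,222)) and the gap is now a few mm. Continuing.

```bash
python3 -m creep '0 -0.005 0 0 0 0 0.4; 0 -0.005 0 0 0 0 0.4; 0 -0.005 0 0 0 0 0.4; 0 -0.005 0 0 0 0 0.4; 0 -0.005 0 0 0 0 0.4; 0 -0.005 0 0 0 0 0.4; 0 -0.005 0 0 0 0 0.4; 0 -0.005 0 0 0 0 0.4'>/dev/null; python3 p.py &&
python3 -m creep '0 -0.005 0 0 0 0 0.4; 0 -0.005 0 0 0 0 0.4; 0 -0.005 0 0 0 0 0.4; 0 -0.005 0 0 0 0 0.4; 0 -0.005 0 0 0 0 0.4; 0 -0.005 0 0 0 0 0.4; 0 -0.005 0 0 0 0 0.4; 0 -0.005 0 0 0 0 0.4'>/dev/null; python3 p.py &&
python3 -m creep '0 -0.005 0 0 0 0 0.4; 0 -0.005 0 0 0 0 0.4; 0 -0.005 0 0 0 0 0.4; 0 -0.005 0 0 0 0 0.4; 0 -0.005 0 0 0 0 0.4; 0 -0.005 0 0 0 0 0.4; 0 -0.005 0 0 0 0 0.4; 0 -0.005 0 0 0 0 0.4'>/dev/null; python3 p.py &&
python3 -m creep '0 -0.005 0 0 0 0 0.4; 0 -0.005 0 0 0 0 0.4; 0 -0.005 0 0 0 0 0.4; 0 -0.005 0 0 0 0 0.4; 0 -0.005 0 0 0 0 0.4; 0 -0.005 0 0 0 0 0.4; 0 -0.005 0 0 0 0 0.4; 0 -0.005 0 0 0 0 0.4'>/dev/null; python3 p.py &&
python3 -m creep '0 -0.005 0 0 0 0 0.4; 0 -0.005 0 0 0 0 0.4; 0 -0.005 0 0 0 0 0.4; 0 -0.005 0 0 0 0 0.4; 0 -0.005 0 0 0 0 0.4; 0 -0.005 0 0 0 0 0.4; 0 -0.005 0 0 0 0 0.4; 0 -0.005 0 0 0 0 0.4'>/dev/null; python3 p.py &&
python3 -m creep '0 -0.005 0 0 0 0 0.4; 0 -0.005 0 0 0 0 0.4; 0 -0.005 0 0 0 0 0.4; 0 -0.005 0 0 0 0 0.4; 0 -0.005 0 0 0 0 0.4; 0 -0.005 0 0 0 0 0.4; 0 -0.005 0 0 0 0 0.4; 0 -0.005 0 0 0 0 0.4'>/dev/null; python3 p.py
```

```text
along 76.62 mm  FY -2.52  F [ 0.8 -2.4  0.9] t 42.75
along 76.94 mm  FY -3.89  F [ 0.7 -3.8  0.3] t 43.55
along 77.21 mm  FY -6.61  F [ 0.9 -6.6  1.1] t 44.35
along 77.21 mm  FY -6.61  F [ 0.9 -6.6  1.1] t 44.35
along 77.21 mm  FY -6.61  F [ 0.9 -6.6  1.1] t 44.35
along 77.21 mm  FY -6.61  F [ 0.9 -6.6  1.1] t 44.35
```

Contact: the force stepped from 2.5 to 6.6 N and motion stiffened, at 77.2 mm against the 77 mm I predicted. Backing off, opening and lifting clear.

```bash
python3 -m creep '0 0.1 0 0 0 0 0.4; 0 0.2 0 0 0 0 0.4; 0 0.3 0 0 0 0 0.4; 0 0.2 0 0 0 0 0.4; 0 0 0 0 0 0 0.3; 0 0 0 0 0 0 0.2; 0 0 -0.3 0 0 0 0.2; 0 0 -0.5 0 0 0 0.2'; python3 p.py
python3 -m creep '0 0 -1 0 0 0 0.2; 0 0 -1.5 0 0 0 0.2; 0 0 -2 0 0 0 0.2; 0 2 -2 0 0 0 0.2; 0 3 -2 0 0 0 0.2; 0 3 0 0 0 0 0.2; 0 2 0 0 0 0 0.2; 0 0 0 0 0 0 0.2'; python3 p.py
python3 - <<'E'
from h import *
r=lambda i,f:cv2.resize(i,None,fx=f,fy=f,interpolation=cv2.INTER_CUBIC)
i=robot.read_camera("scene"); t=robot.read_camera("top"); cv2.imwrite("pics/t9.png",t)
A=r(i[165:235,200:280],5);B=r(t[165:235,210:290],5); cv2.imwrite("pics/a6.png",np.hstack([A,B]))
E
```

```text
clock: 45.15
position: [0.5214, 0.0502, 0.1185]
eef_rot: [180.0, 0.0, 14.7]
ft_force: [0.1, 0.0, 0.3]
gripper_width: 0.0678
along 69.46 mm  FY -0.01  F [0.1 0.  0.3] t 45.15
clock: 45.95
position: [0.5474, -0.0483, 0.2044]
eef_rot: [180.0, -0.1, 14.6]
ft_force: [-0.7, 0.7, -0.1]
gripper_width: 0.0681
along -32.40 mm  FY 0.83  F [-0.7  0.7 -0.1] t 45.95
```

View pics/a6.png

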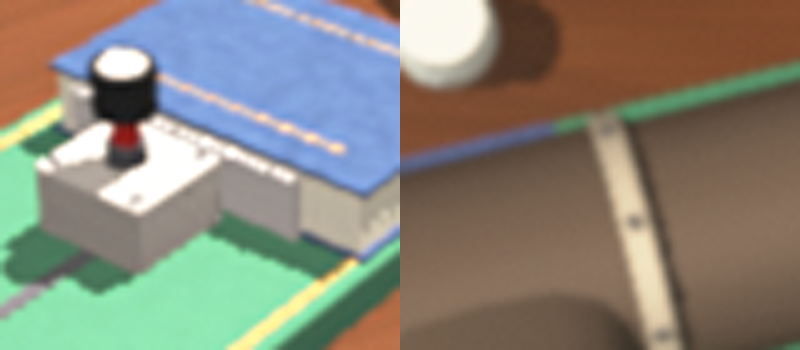

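The scene view shows the blade at the book with the knob out, but the arm hides the top view. I'll move it aside and check the gap there.

```bash
python3 -m creep '0 4 0 0 0 0 0.2; -1 4 0 0 0 0 0.2; -1 4 0 0 0 0 0.2; -1 4 0 0 0 0 0.2; -1 4 0 0 0 0 0.2; -1 4 0 0 0 0 0.2; -1 4 0 0 0 0 0.2; -1 4 0 0 0 0 0.2'
python3 -m creep '-1 4 0 0 0 0 0.2; -1 4 0 0 0 0 0.2; -1 4 0 0 0 0 0.2; -1 4 0 0 0 0 0.2; -1 3 0 0 0 0 0.2; -1 2 0 0 0 0 0.2; -1 1 0 0 0 0 0.2; 0 0 0 0 0 0 0.2'
python3 - <<'E'
from h import *
r=lambda i,f:cv2.resize(i,None,fx=f,fy=f,interpolation=cv2.INTER_CUBIC)
t=robot.read_camera("top"); cv2.imwrite("pics/a7.png",r(t[165:295,160:340],4.4))
o=cv2.imread("pics/top0.png"); M=lambda i:(i[165:290,170:262].astype(int)[...,0]-i[165:290,170:262][...,1])  # book: blue minus green
k=(M(o)>25)&(M(t)>25)
for n,i in(("old",o),("new",t)):
    m=((M(i)>25)*255).astype(np.uint8); print(n,cv2.moments(m,True)["m00"],[cv2.moments(m,True)[a]/cv2.moments(m,True)["m00"] for a in("m10","m01")])
E
```

```text
clock: 46.85
position: [0.5608, -0.3743, 0.2039]
eef_rot: [180.0, -0.0, 14.8]
ft_force: [1.8, 0.4, 0.9]
gripper_width: 0.068
clock: 47.65
position: [0.5478, -0.6049, 0.2029]
eef_rot: [-180.0, 0.0, 14.6]
ft_force: [-0.0, 0.3, 0.0]
gripper_width: 0.0684
old 3645.0 [53.140192043895745, 67.50754458161866]
new 3639.0 [53.08271503160209, 67.53888430887606]
```

View pics/a7.png

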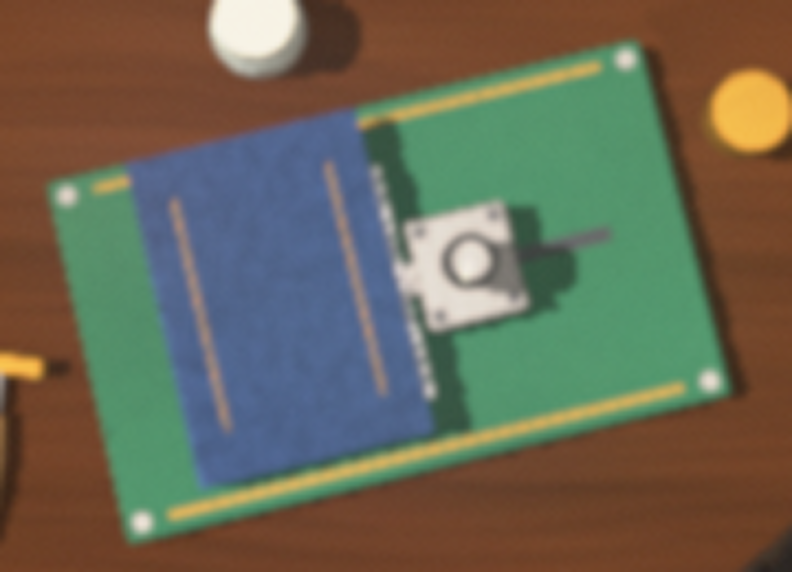

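The blade sits flush against the book's edge, from about (375,165) to (430,398). The book's blob centroid shifted under 0.1 px, and the jar, roll and tool are where they were. Handing in.

```bash
python3 -c "
from workcell import robot
s=robot.observe(); print(s['clock'],s['ft_force']); print(robot.finish_job())"
```

```text
47.7 [0.47165283 0.57779336 0.80647401]
the job is handed in; nothing more can be done
None
```

I handed the job in at 47.7 s: the screw is fully out and staying out, and the gauge's blade touches the book.

- **Pull:** I felt the thread stop at about 12.5 mm of lift. The pull peaked at about 14 N in the readings, of which about 8 N was the spring. I then eased to about 0.8 mm below the stop.
- **Turn:** I turned the knob about 151° anticlockwise while following the thread up. Turning torque stayed below 0.1 N m, and I felt neither a block nor the end stop. I did not measure the spindle angle itself; it should be about 2.5–2.7 rad.
- **Release check:** When I let go, the knob stayed up on its own with the red shank showing.
- **Slide:** I pushed the knob with one pad, not gripping it, until contact raised the force from about 2.5 to 6.6 N at 77.2 mm. The pictures had predicted 77 mm. Then I backed off and lifted clear.

**Last checks:**
- The top view shows the blade against the book.
- The book shifted by less than 0.1 pixel (about 0.2 mm), and in the views I had the other things looked unmoved.
- The robot was touching nothing.
- **Disagreements:** A rough estimate from one scene crop suggested a gap of several mm. I put that down to pixel error, because the force and the top view both say contact. Side force also reached about 5–6 N during the turn, and small shifts did not remove it until I released the knob.

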